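# Show the spare seal to the class webcam

## Task

In the calligraphy room, lift the brass-tongued cover of the wooden seal case and leave it standing open, then draw the green stone seal up out of its socket and show it to the webcam: hold it upright (same end up as it stood), about 10 cm straight in front of the lens and with its middle level with the lens, one flat side squarely facing it. Finish while still holding it there, quite still. Leave the red seal in its socket, do not bump the webcam, and do not disturb anything else on the table.

Things in the scene. Friction and masses are not known exactly. Their poses are not given: they have to be found in the camera images.
- case: wooden seal case, fixed to the table: open box 130 (x) x 230 (y) x 75 mm high, walls 6 mm, closed by the cover. Origin: centre of its underside; x points from its front (tongue side) to its hinge side, y along its length, z up. Inside, a blue socket block has its top 34 mm above the origin, with two square sockets (27 mm wide, floor 12 mm above the origin) at x -12 mm, y +48 and -48 mm; each holds one seal, either way round
- lid (a joint): angle of the dark wood cover (130 x 230 x 8 mm, 160 g) in rad: 0 shut, grows as it is lifted, 1.57 upright, stops at 1.9. It starts shut or a little ajar. A stiff hinge: it stays wherever it is left, and takes about 2 to 4 N at the tongue to lift
- lid_tab (a point): grip point of the brass tongue that sticks out 40 mm from the middle of the cover's front edge, in the cover's plane; the tongue is 18 mm wide (along the case's y) and 10 mm thick, the point is on its centre line 27 mm out from the cover's edge, 157 mm from the hinge line and 5 mm above the cover's underside. The axes are those of the cover and turn with it; free space below it
- lid_hinge (a point): middle of the hinge line, which runs along the case's y on its far (+x) upper rim, 75 mm above the table. The axes are those of the case
- green_seal: green stone seal, a square block 24 x 24 x 58 mm with a thin brass band near its lower end, about 90 g. Origin: centre of its underside, z up its length, x and y square to its flat sides. It stands in one of the case's sockets with its top 36 mm above the socket block and 5 mm below the case's rim; hidden while the cover is shut
- green_seal_mid (a point): the middle of the green seal, 29 mm above its underside
- red_seal: red stone seal of the same size and origin, standing in the other socket; to be left there
- webcam: black webcam on a steel post with a grey mat (140 x 120 x 3 mm) before it, fixed to the table. Origin: on the table at the mat's centre; x points from there to the camera, z up. The lens looks along -x, its front is 100 mm along +x and 165 mm up; the head (28 x 95 x 34 mm) behind it tops out at 182 mm
- show_point (a point): the point 100 mm straight in front of the lens and level with it, 165 mm above the table; axes as the webcam's
- thermos: white vacuum bottle, 66 mm diameter, 220 mm tall; origin under its centre; bystander
- ink_bottle: ink jar with black cap, 52 mm diameter, 75 mm tall; origin under its centre; bystander
- paperweight: brass bar 30 x 170 x 18 mm lying on the paper; origin under its centre; bystander
- paste_jar: small white jar with blue cap, 42 mm diameter, 30 mm tall; origin under its centre; bystander
- brush_pot: blue pot with brushes, 72 mm diameter, 225 mm tall with the brushes; origin under its centre; bystander
- ink_stick: black ink stick 75 x 22 x 12 mm; origin under its centre; bystander

How it is judged:
By the outcome, as a careful person would: the job done as asked, in the order asked, and still so for the second after the job is handed in, while the arm keeps its last pose, push and grip.
It also fails if it takes over 54 s, if anything falls off the work surface, if the arm or the gripper's body presses on something with over 40 N, if the wrist force passes 120 N, or if a joint passes its speed limit or range.

## Robot

A 6-joint arm with a two-finger parallel gripper is mounted at the origin on the work surface. World frame = base frame: x ahead of the robot, y to its left, z up, the work surface at z = 0. Lengths are in m, angles in rad, forces in N, time in s.
With the tool pointing down it reaches from about 0.3 to 0.775 m from the base axis. Payload 14.6 kg.
Tool frame: the origin (TCP) lies on the centre line of the jaws, within the pads' length; the fingertips stand 14 mm ahead of it and the grasp point (between the pads) lies 5 mm behind it; x points along the fingers, y is the direction in which the jaws open and shut, and the axes are right-handed (so a half turn about x gives the same grasp; the last joint's range is limited). The gripper opens to 94 mm and grips with 3 to 60 N. Pads are 16 mm wide; open, the fingers measure 119 mm over their backs; the gripper's body (75 mm by 177 mm) begins 78 mm behind the grasp point.
Start: joints at [1.135, 0.3, 1.521, -0, 1.321, -0.067], TCP at [0.198, 0.513, 0.182] pointing down, gripper open.
Joint ranges: [-3.03, 3.03], [-0.79, 2.21], [0.23, 2.52], [-1.04, 4.18], [0, 3.07], [-2.55, 2.55]. Speed limits (rad/s): [2.22, 2.22, 2.57, 3.14, 3.14, 3.14].

## Interface

Orientations are given as [roll, pitch, yaw] about the fixed x, y, z axes, in that order (R = Rz(yaw) Ry(pitch) Rx(roll)).
In Python, from station import * gives the robot as it stands. The module is installed in compiled form; this text tells all that it offers.
- The arm moves only by the shell command python3 -m handwheel 'ROWS' [FORCE]. ROWS is JSON, a list of rows, each a list of 3 entries, a list of its own where there are three numbers: the shift along the tool's x, y, z in mm, then the turn about the tool's x in rad, then the gripper command: -1 is fully open, 1 is shut, values between are in proportion. In form: [[[dx, dy, dz], spin, gripper], ...]. A call has exactly 5 rows; each row is the pose to reach, as a shift and turn from the pose measured when the call began, along the tool's axes at that moment; what a row does not reach only later rows make up. A row lasts 1/10 s, in which the tool goes at most 50 mm and 8.59 degrees, less where a joint would pass 70% of its speed; a pose out of reach is approached as far as the arm can. A call with a gripper value outside its range is refused whole. The fingers move at their own pace and stop on an object; FORCE is the grip in N (left out, the last holds). Time passes only in rows, so rows that repeat a pose let the fingers close, or fill a call up. It gives the time, the measured TCP pose, the force and the opening at its end, in the units of the state.
- get_obs(): the state, without advancing time (a new reading comes with each control period).
- camera(name): name is "scene" or "top" or "wrist"; returns (picture, depth): 420x560x3 uint8, blue, green, red; 420x560 float32, m along the optical axis (not along the pixel's ray), 0 where there is no reading.
- camera_info(name): a dict with "fx", "fy", "cx", "cy" (pixels), "extrinsics" (4x4, takes a point from camera to world coordinates). Camera axes: x right, y down, z forward; pixel columns grow to the right and rows downward; lengths in m; the calibration is good to about 2 mm. The wrist camera is an equidistant fisheye: a pixel r from the principal point sees the ray r / f radians off the axis. A picture is of the moment at which its call begins: read the wrist's pose just before it. camera_info takes no time and is no camera call; for the wrist camera it gives the pose at the moment of the call.
- hand_in(): hands the job in, once; it reports no verdict.
The state is a dict: "time_s": time; "qpos": joint angles; "joint_vel": joint speeds; "tau": joint torques, N m; "ee_pos": TCP position; "eef_rot": TCP orientation; "force": force on the tool from outside, world axes, zero at the start; "moment": the same for the moment, N m; "grip_width": finger opening in m.
Only numpy, scipy, OpenCV 4.12 (cv2) and the standard library are available. Lean on these libraries where they do the work, as an engineer would, in place of code of your own. Each camera call takes 0.05 s, during which the arm holds its last target. There are 200 camera calls.

## Working session

There is one attempt and no reset: what is moved stays moved. The work goes in short steps, Python scripts to look and compute and a shell command to move; the robot and the scene stay as the last step left them, time stands still between calls to the robot, and variables do not carry over. Pictures are saved under pics/ and viewed, about 8 in all and at most 12, crops included, and the job is handed in when it is done.

```bash
mkdir -p pics; cat > h.py <<'E'
from station import *
import numpy as np, cv2
from scipy.spatial.transform import Rotation as R
def grab(n,f):
    i=camera_info(n); p,d=camera(n); cv2.imwrite('pics/'+f+'.png',p); np.savez('pics/'+f+'.npz',p=p,d=d,E=i['extrinsics'],k=[i[c] for c in('fx','fy','cx','cy')]); return p,d,i
def load(f):
    z=np.load('pics/'+f+'.npz'); return z['p'],z['d'],z['E'],z['k']
def cloud(f):
    p,d,E,k=load(f); v,u=np.mgrid[:d.shape[0],:d.shape[1]]
    P=np.stack([(u-k[2])/k[0]*d,(v-k[3])/k[1]*d,d],-1)
    return p,np.where(d[...,None]>0,P@E[:3,:3].T+E[:3,3],np.nan)
E
python3 - <<'E'
from h import *
print(get_obs())
for n in('top','scene'):
    p,d,i=grab(n,n+'0'); print(n,{k:np.round(v,3).tolist() for k,v in i.items()})
a=np.hstack([cv2.imread('pics/top0.png'),cv2.imread('pics/scene0.png')])
E
```

```text
{'time_s': 0.0, 'qpos': array([ 1.13537789e+00,  3.00456866e-01,  1.52160058e+00,  8.51269449e-06,
        1.32070350e+00, -6.66226012e-02]), 'joint_vel': array([-0.00046991,  0.00171406, -0.00076468,  0.00018034,  0.00049207,
       -0.00069092]), 'tau': array([-2.60705401e-04, -5.31807518e+01, -3.52745819e+01,  7.08202645e-02,
        2.43411079e-02, -1.21746898e-04]), 'ee_pos': array([0.19815651, 0.51274272, 0.18158591]), 'eef_rot': array([-1.64447649,  1.56962801, -2.01327443]), 'force': array([ 0.09434478, -0.41613802,  0.32732098]), 'moment': array([ 0.01750575, -0.01132444,  0.01624842]), 'grip_width': 0.0939235914415586}
top {'fx': 396.894, 'fy': 396.894, 'cx': 278.862, 'cy': 217.089, 'extrinsics': [[-0.028, -0.999, 0.044, 0.531], [-1.0, 0.028, -0.007, -0.091], [0.006, -0.044, -0.999, 0.955], [0.0, 0.0, 0.0, 1.0]]}
scene {'fx': 456.31, 'fy': 456.31, 'cx': 276.935, 'cy': 208.832, 'extrinsics': [[0.354, 0.538, -0.765, 1.289], [0.935, -0.191, 0.299, -0.361], [0.015, -0.821, -0.571, 0.657], [0.0, 0.0, 0.0, 1.0]]}
```

View pics/top0.png

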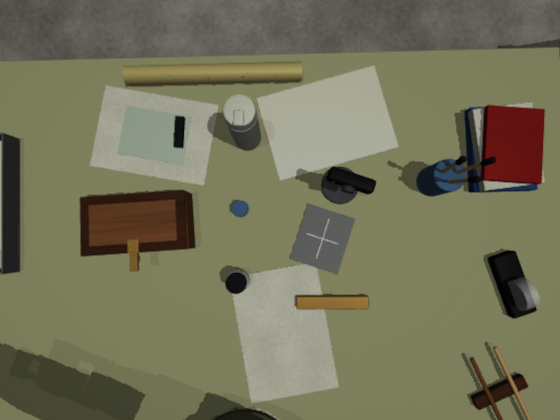

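View pics/scene0.png

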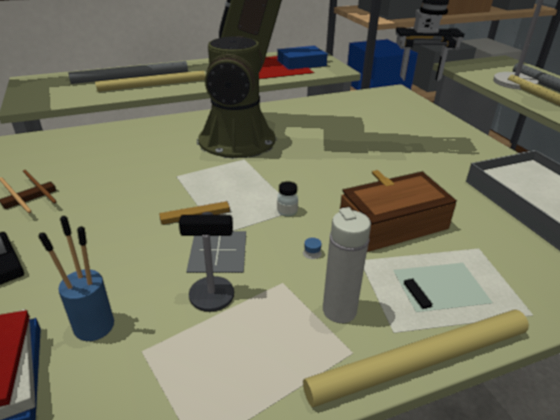

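Top view: case centre at about (138,222) with the tongue at (133,255) toward the robot. Mat cross at (322,238), webcam head at (350,180), thermos at (241,120), paste jar at (240,208), ink jar at (236,282).

```bash
python3 - <<'E'
from h import *
p,P=cloud('top0')
def box(u0,u1,v0,v1):
    m=np.zeros(p.shape[:2],bool); m[v0:v1,u0:u1]=1; return m
hsv=cv2.cvtColor(p,cv2.COLOR_BGR2HSV)
r=lambda a:np.round(a,4).tolist()
# case
m=box(70,205,180,265)&(P[...,2]>0.06)
cnt=max(cv2.findContours(m.astype('u1') if 0 else m.astype(np.uint8),0,1)[0],key=cv2.contourArea)
print('case rect px',cv2.minAreaRect(cnt))
q=P[m]; xy=q[:,:2].astype(np.float32); 
# lid plane
mi=box(95,170,205,240)&(P[...,2]>.06); q=P[mi]; A=np.c_[q[:,:2],np.ones(len(q))]; print('lid plane',np.linalg.lstsq(A,q[:,2],rcond=None)[0], r(q.mean(0)))
brass=(hsv[...,0]>12)&(hsv[...,0]<26)&(hsv[...,1]>120)&(hsv[...,2]>70)
mt=box(120,145,235,275)&brass&(P[...,2]>.05)
q=P[mt];print('tongue n',mt.sum(),r(q.mean(0)),r(q.min(0)),r(q.max(0)),cv2.minAreaRect(np.argwhere(mt)[:,::-1].astype(np.float32)))
c,s,a=cv2.minAreaRect(xy);print('case rect world',c,s,a)
# tongue axis
u,sv,vt=np.linalg.svd(q-q.mean(0));print('tongue axis',vt[0])
# mat
mm=box(280,362,200,280)&(P[...,2]<.02)&(hsv[...,1]<60)&(hsv[...,2]<110)
cnt=max(cv2.findContours(mm.astype(np.uint8),0,1)[0],key=cv2.contourArea)
q=np.array([P[v,u_] for u_,v in cnt[:,0]]);print('mat',cv2.minAreaRect(q[:,:2].astype(np.float32)),r(np.nanmean(q,0)))
h=box(315,385,150,210)&(P[...,2]>.14);q=P[h];print('head',h.sum(),r(np.nanmean(q,0)),cv2.minAreaRect(q[:,:2].astype(np.float32)),q[:,2].max())
for n,b in dict(thermos=(215,270,90,155),ink=(220,255,265,298),paste=(228,252,198,220),brush=(400,500,140,200),pw=(290,372,292,314)).items():
    g=P[box(*b)&(P[...,2]>.012)]; t=g[g[:,2]>np.nanmax(g[:,2])-.01]; print(n,r(t.mean(0)),t[:,2].max())
i=get_obs(); print(R.from_euler('xyz',i['eef_rot']).as_matrix())
E
```

```text
case rect px ((133.2569122314453, 228.62461853027344), (71.16802978515625, 109.27593994140625), 86.8201675415039)
lid plane [-0.07080171 -0.00435545  0.12943532] [0.5672, 0.2236, 0.0883]
tongue n 331 [0.5017, 0.2207, 0.0936] [0.4632, 0.1986, 0.0877] [0.5395, 0.249, 0.0992] ((130.2617645263672, 252.5970458984375), (23.16234588623047, 34.74351501464844), 4.398705005645752)
case rect world (0.55284583568573, 0.2229386270046234) (0.15507979691028595, 0.23049338161945343) 2.296351671218872
tongue axis [-0.99248877 -0.09994611  0.07054656]
mat ((0.5186458230018616, -0.19924890995025635), (0.12204789370298386, 0.14089460670948029), 70.4100570678711) [0.5188, -0.1987, 0.003]
head 827 [0.6315, -0.238, 0.1797] ((0.6297921538352966, -0.2387424111366272), (0.09499722719192505, 0.0387868732213974), 71.07177734375) 0.18632440118493365
thermos [0.7656, -0.0256, 0.2169] 0.22438775313693116
ink [0.4266, 0.0036, 0.0752] 0.07901421132044284
paste [0.5944, -0.0041, 0.0302] 0.03391264340004574
brush [0.6473, -0.4637, 0.2292] 0.23387180682305964
pw [0.3685, -0.2147, 0.0184] 0.02353564850496348
[[-4.06352321e-04  3.60515547e-01  9.32753116e-01]
 [-9.63782924e-04  9.32752618e-01 -3.60515775e-01]
 [-9.99999453e-01 -1.04546795e-03 -3.15674632e-05]]
```

```bash
cat >> h.py <<'E'
def go(x,y,z,yawy=None):
    "shift (mm) and spin to bring TCP to x,y,z with tool y heading yawy deg"
    o=get_obs(); M=R.from_euler('xyz',o['eef_rot']).as_matrix(); d=M.T@(np.array([x,y,z])-o['ee_pos'])*1000
    h=np.degrees(np.arctan2(M[1,1],M[0,1])); s='' if yawy is None else round(-np.radians((yawy-h+90)%180-90),3)
    print('t',round(o['time_s'],2),'pos',np.round(o['ee_pos'],4),'F',np.round(o['force'],1),'w',round(o['grip_width'],4),'heading',round(h,2),'-> shift',np.round(d,1).tolist(),'spin',s)
E
python3 -m handwheel '[[[0,-17,38],-0.08,-1],[[0,-34,76],-0.16,-1],[[0,-50,114],-0.25,-1],[[0,-67,152],-0.33,-1],[[0,-83,188],-0.41,-1]]' 10
python3 - <<'E'
from h import *
go(.47,.222,.19,92.3)
p,P=cloud('top0'); hsv=cv2.cvtColor(p,cv2.COLOR_BGR2HSV)
for v in range(236,276,3): print(v,[tuple(hsv[v,u]) for u in (126,130,134,138,142)][2], np.round(P[v,133],3), [int(x) for x in hsv[v,122:146,2]])
E
```

```text
time_s: 0.6
ee_pos: [0.3445, 0.3661, 0.1816]
eef_rot: [-2.116, 1.569, -2.072]
force: [0.2, -0.1, 0.2]
grip_width: 0.0938
t 0.6 pos [0.3445 0.3661 0.1816] F [ 0.2 -0.1  0.2] w 0.0938 heading 92.55 -> shift [-8.3, -149.6, 119.0] spin 0.004
236 (np.uint8(12), np.uint8(166), np.uint8(97)) [0.537 0.221 0.091] [94, 94, 95, 95, 95, 95, 95, 95, 96, 96, 96, 96, 97, 96, 96, 97, 97, 97, 97, 97, 97, 97, 98, 97]
239 (np.uint8(15), np.uint8(168), np.uint8(106)) [0.53  0.22  0.093] [96, 95, 96, 95, 95, 100, 102, 105, 104, 103, 105, 107, 106, 107, 111, 111, 98, 93, 95, 95, 95, 95, 95, 95]
242 (np.uint8(19), np.uint8(163), np.uint8(119)) [0.524 0.221 0.091] [91, 91, 90, 91, 91, 112, 123, 125, 124, 122, 121, 121, 119, 120, 123, 122, 102, 83, 79, 79, 77, 76, 77, 78]
245 (np.uint8(19), np.uint8(165), np.uint8(119)) [0.517 0.222 0.088] [40, 40, 40, 40, 40, 93, 120, 125, 124, 122, 120, 120, 119, 120, 123, 122, 85, 49, 41, 40, 40, 41, 41, 41]
248 (np.uint8(18), np.uint8(163), np.uint8(119)) [0.511 0.22  0.093] [40, 41, 41, 40, 41, 82, 116, 125, 124, 122, 120, 120, 119, 121, 124, 124, 85, 47, 42, 42, 42, 42
[... 989 characters left out ...]
72 0.219 0.097] [128, 128, 128, 128, 128, 129, 128, 115, 114, 117, 117, 117, 117, 120, 121, 93, 68, 108, 128, 128, 128, 128, 128, 128]
269 (np.uint8(19), np.uint8(164), np.uint8(118)) [0.466 0.22  0.096] [128, 128, 128, 128, 128, 128, 128, 114, 113, 117, 118, 117, 118, 120, 122, 96, 70, 109, 128, 127, 128, 127, 128, 128]
272 (np.uint8(32), np.uint8(72), np.uint8(128)) [0.451 0.254 0.002] [127, 128, 128, 128, 128, 128, 128, 127, 128, 127, 128, 128, 128, 127, 127, 128, 128, 128, 128, 127, 128, 128, 128, 128]
275 (np.uint8(32), np.uint8(72), np.uint8(128)) [0.444 0.254 0.001] [127, 128, 127, 128, 128, 127, 128, 127, 128, 128, 128, 128, 128, 128, 128, 128, 129, 128, 128, 128, 128, 128, 128, 128]
```

```bash
python3 -m handwheel '[[[0,-37,31],0,-1],[[0,-75,63],0,-1],[[0,-112,94],0,-1],[[0,-150,126],0,-1],[[0,-150,126],0,-1]]' 
python3 - <<'E'
from h import *
grab('wrist','w1'); i=camera_info('wrist'); print({k:np.round(v,3).tolist() for k,v in i.items()})
go(.476,.2195,.086,92.3)
E
```

```text
time_s: 1.1
ee_pos: [0.4796, 0.2179, 0.1811]
eef_rot: [-2.083, 1.568, -2.044]
force: [0.1, 0.0, -0.3]
grip_width: 0.0942
{'fx': 325.192, 'fy': 325.192, 'cx': 282.977, 'cy': 207.862, 'extrinsics': [[-0.04, 0.972, 0.233, 0.412], [0.999, 0.039, 0.008, 0.219], [-0.001, 0.233, -0.972, 0.385], [0.0, 0.0, 0.0, 1.0]]}
t 1.15 pos [0.4781 0.2198 0.1811] F [ 0.4 -0.  -0.4] w 0.0941 heading 92.33 -> shift [95.1, -0.1, -2.0] spin 0.0
```

View pics/w1.png

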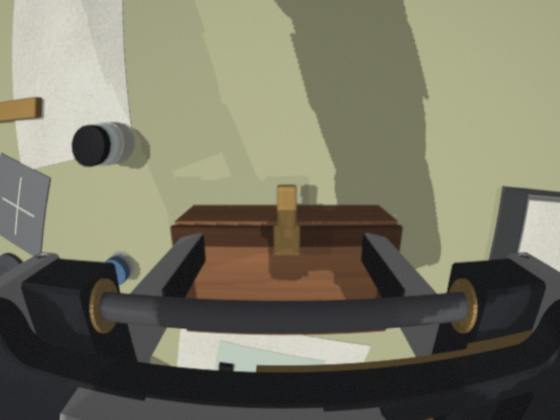

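```bash
cat >> h.py <<'E'
def wray(f,u,v,z):
    p,d,E,k=load(f); a=np.array([u-k[2],v-k[3]]); r=np.hypot(*a)+1e-9; th=r/k[0]
    c=np.r_[a/r*np.sin(th),np.cos(th)]; w=E[:3,:3]@c; return E[:3,3]+w*(z-E[2,3])/w[2]
E
python3 - <<'E'
from h import *
for n,u,v,z in (('tip',287,185,.096),('tipR',297,187,.096),('tipL',278,187,.096),('tongue inner end',287,254,.088),('frontL',173,224,.083),('frontR',400,224,.083),('frontTopL',192,206,.083),('frontTopR',382,206,.083),('paste',118,268,.03),('mat',18,206,.003),('ink',92,145,.075)): print(n,np.round(wray('w1',u,v,z),4))
p,d,E,k=load('w1'); print([(u,round(float(d[v,u]),4)) for u,v in((287,190),(287,210),(287,235),(250,240),(330,215))])
E
```

```text
tip [0.4611 0.222  0.096 ]
tipR [0.4625 0.2311 0.096 ]
tipL [0.4632 0.214  0.096 ]
tongue inner end [0.5306 0.225  0.088 ]
frontL [0.5066 0.1093 0.083 ]
frontR [0.4976 0.3382 0.083 ]
frontTopL [0.4872 0.1302 0.083 ]
frontTopR [0.4798 0.3166 0.083 ]
paste [0.5879 0.0066 0.03  ]
mat [ 0.5182 -0.1965  0.003 ]
ink [0.4263 0.0122 0.075 ]
[(287, 0.2921), (287, 0.2975), (287, 0.3038), (250, 0.3069), (330, 0.3461)]
```

Wrist view: tongue tip at (287,185), front edge level at row 224. The case yaw is 2.3° and the tongue point is near (0.4745, 0.2215, 0.091), in agreement with the top view. I'll descend and grip.

```bash
python3 -m handwheel '[[[25,2,-3],0,-0.2],[[55,2,-3],0,-0.2],[[80,2,-3],0,-0.2],[[95,2,-3],0,-0.2],[[95,2,-3],0,-0.2]]' 15
python3 -m handwheel '[[[0,0,0],0,0.3],[[0,0,0],0,1],[[0,0,0],0,1],[[0,0,0],0,1],[[0,0,0],0,1]]' 15
python3 - <<'E'
from h import *
go(.4745,.2215,.086,92.3)
E
```

```text
time_s: 1.65
ee_pos: [0.4731, 0.2221, 0.0842]
eef_rot: [-2.679, 1.565, -2.637]
force: [-0.3, 0.2, 0.6]
grip_width: 0.0584
time_s: 2.15
ee_pos: [0.4732, 0.2222, 0.0845]
eef_rot: [-2.669, 1.565, -2.627]
force: [-0.2, -0.0, -0.1]
grip_width: 0.0199
t 2.15 pos [0.4732 0.2222 0.0845] F [-0.2 -0.  -0.1] w 0.0199 heading 92.39 -> shift [-1.5, -0.7, 1.2] spin 0.002
```

```bash
python3 -m handwheel '[[[-8,0,1],0,1],[[-15,0,2],0,1],[[-23,0,4],0,1],[[-29,0,6],0,1],[[-35,0,8],0,1]]' 20
python3 - <<'E'
from h import *
go(.4745,.2215,.086,92.3); grab('scene','s1'); p,P=cloud('top0'); 
E
```

```text
time_s: 2.65
ee_pos: [0.4817, 0.2226, 0.1202]
eef_rot: [-2.651, 1.566, -2.61]
force: [1.1, -0.9, -0.5]
grip_width: 0.0006
t 2.65 pos [0.4817 0.2226 0.1202] F [ 1.1 -0.9 -0.5] w 0.0006 heading 92.39 -> shift [34.2, -0.7, -7.1] spin 0.002
```

View pics/s1.png

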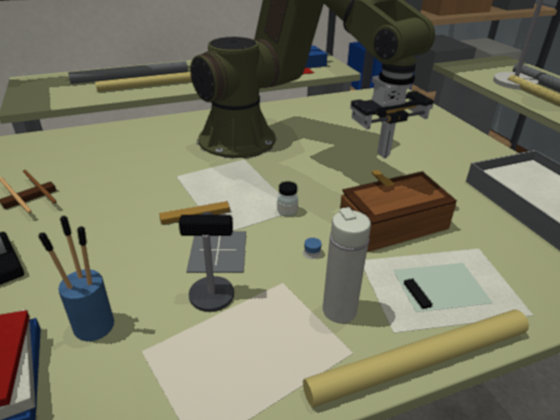

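The fingers were still closing when I lifted, so they slid off the tongue. The scene view shows the lid unchanged with the tongue at (381,180). I'll reopen, descend and wait for the full closure.

```bash
python3 -m handwheel '[[[-5,0,-7],0,-0.3],[[-5,0,-7],0,-0.3],[[-5,0,-7],0,-0.3],[[-5,0,-7],0,-0.3],[[-5,0,-7],0,-0.3]]' 25
python3 - <<'E'
from h import *
go(.4745,.222,.085,92.3)
E
python3 -m handwheel '[[[10,0,0],0,-0.3],[[25,0,0],0,-0.3],[[40,0,0],0,-0.3],[[40,0,0],0,-0.3],[[40,0,0],0,-0.3]]' 25
python3 -m handwheel '[[[0,0,0],0,1],[[0,0,0],0,1],[[0,0,0],0,1],[[0,0,0],0,1],[[0,0,0],0,1]]' 25
python3 -m handwheel '[[[0,0,0],0,1],[[0,0,0],0,1],[[0,0,0],0,1],[[0,0,0],0,1],[[0,0,0],0,1]]' 25
```

```text
time_s: 3.2
ee_pos: [0.4752, 0.2224, 0.1258]
eef_rot: [-2.618, 1.567, -2.576]
force: [-0.8, -0.0, 0.7]
grip_width: 0.0374
t 3.2 pos [0.4752 0.2224 0.1258] F [-0.8 -0.   0.7] w 0.0374 heading 92.39 -> shift [40.8, -0.3, -0.5] spin 0.002
time_s: 3.7
ee_pos: [0.475, 0.2223, 0.0856]
eef_rot: [-2.643, 1.566, -2.601]
force: [-0.0, 0.1, 0.2]
grip_width: 0.061
time_s: 4.2
ee_pos: [0.475, 0.2223, 0.0858]
eef_rot: [-2.639, 1.566, -2.597]
force: [0.1, 0.5, 0.8]
grip_width: 0.0247
time_s: 4.7
ee_pos: [0.475, 0.2223, 0.0858]
eef_rot: [-2.64, 1.566, -2.598]
force: [0.2, -0.1, -0.5]
grip_width: 0.0004
```

```bash
python3 - <<'E'
from h import *
a,_,_=grab('wrist','w2'); b,_,_=grab('scene','s2')
c=cv2.resize(b[120:260,320:480],None,fx=2.5,fy=3)
cv2.imwrite('pics/c2.png',np.hstack([cv2.resize(a[120:330,150:430],None,fx=1.4,fy=2),c]))
E
```

```text
(no output)
```

View pics/c2.png

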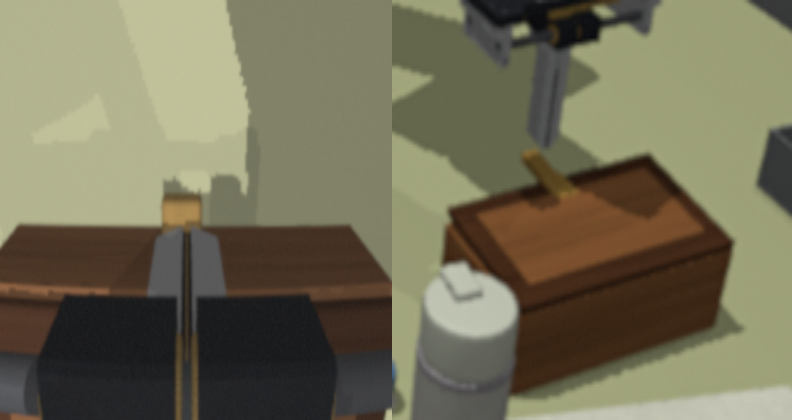

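```bash
python3 - <<'E'
from h import *
def proj(f,X):
    p,d,E,k=load(f); c=E[:3,:3].T@(np.array(X)-E[:3,3]); return np.round([k[0]*c[0]/c[2]+k[2],k[1]*c[1]/c[2]+k[3],c[2]],3)
o=get_obs(); print(o['ee_pos'],o['grip_width'])
print('tip',proj('s2',[.475,.2223,.0718]),'tcp',proj('s2',o['ee_pos']),'tongue tip',proj('s2',[.4615,.2215,.096]),'inner',proj('s2',[.5306,.225,.088]))
p,P=cloud('s2'); 
for u,v in((372,170),(374,172),(378,176),(384,182),(376,163),(379,160),(381,165)): print(u,v,np.round(P[v,u],3),p[v,u])
p,d,E,k=load('w2'); print('wrist cam pos',E[:3,3],np.round(R.from_euler('xyz',o['eef_rot']).as_matrix(),3))
for u,v in((280,225),(276,250),(290,250),(280,260)): print(u,v,d[v,u])
E
```

```text
[0.47499122 0.22231517 0.08577731] 0.0008445612011772736
tip [376.92  180.94    1.131] tcp [377.719 176.079   1.123] tongue tip [375.159 169.93    1.128] inner [391.123 186.433   1.08 ]
372 170 [0.464 0.211 0.099] [ 69 102 109]
374 172 [0.471 0.213 0.097] [ 37  83 107]
378 176 [0.491 0.212 0.097] [28 62 81]
384 182 [0.515 0.214 0.094] [33 69 88]
376 163 [0.48  0.208 0.128] [72 71 70]
379 160 [0.482 0.213 0.136] [79 79 78]
381 165 [0.48  0.223 0.12 ] [67 67 67]
wrist cam pos [0.40886519 0.22132079 0.28980552] [[-0.004 -0.042  0.999]
 [-0.002  0.999  0.042]
 [-1.    -0.002 -0.004]]
280 225 0.2006728
276 250 0.16097938
290 250 0.16063164
280 260 0.15221755
```

```bash
python3 - <<'E'
from h import *
def wcloud(f):
    p,d,E,k=load(f); v,u=np.mgrid[:d.shape[0],:d.shape[1]]; x=(u-k[2]);y=(v-k[3]); r=np.hypot(x,y)+1e-9; t=np.tan(r/k[0])
    P=np.stack([x/r*t*d,y/r*t*d,d],-1); return P@E[:3,:3].T+E[:3,3],d
P,d=wcloud('w1')
for n,u,v in(('table',230,100),('lid',240,270),('lid',250,240),('tongue',287,195),('tongue',287,235)): print(n,np.round(P[v,u],4))
P,d=wcloud('w2')
for u,v in((280,225),(284,230),(277,236),(288,236),(277,242),(288,242),(277,250),(288,250),(300,250),(282,215)): print(u,v,np.round(P[v,u],4))
p,Q=cloud('s2')
print('scene col of z at u=380:')
for v in range(150,186,2): print(v,np.round(Q[v,380],3),p[v,380])
E
```

```text
table [0.3775 0.1527 0.0011]
lid [0.5487 0.1791 0.0911]
lid [0.5156 0.1892 0.0937]
tongue [0.4701 0.2224 0.0968]
tongue [0.5085 0.224  0.0955]
280 225 [0.4656 0.2214 0.097 ]
284 230 [0.4685 0.224  0.0975]
277 236 [0.4663 0.22   0.1166]
288 236 [0.4663 0.2262 0.1159]
277 242 [0.4666 0.2202 0.1259]
288 242 [0.4667 0.2261 0.1248]
277 250 [0.4669 0.2204 0.137 ]
288 250 [0.4662 0.2259 0.1382]
300 250 [0.4664 0.2319 0.1372]
282 215 [0.484  0.223  0.0017]
scene col of z at u=380:
150 [0.486 0.209 0.165] [79 78 78]
152 [0.484 0.211 0.159] [79 78 78]
154 [0.485 0.212 0.154] [80 80 80]
156 [0.483 0.213 0.147] [82 81 81]
158 [0.485 0.213 0.143] [84 84 83]
160 [0.482 0.217 0.135] [83 83 82]
162 [0.483 0.217 0.13 ] [84 83 83]
164 [0.485 0.216 0.126] [83 83 82]
166 [0.482 0.219 0.119] [80 80 79]
168 [0.482 0.22  0.113] [78 80 79]
170 [0.327 0.333 0.001] [76 99 97]
172 [0.475 0.227 0.097] [52 82 90]
174 [0.483 0.222 0.096] [28 64 84]
176 [0.492 0.216 0.097] [31 66 85]
178 [0.498 0.214 0.095] [28 63 82]
180 [0.505 0.209 0.094] [25 55 72]
182 [0.509 0.207 0.091] [16 28 43]
184 [0.517 0.202 0.092] [17 26 42]
```

```bash
python3 - <<'E'
from h import *
def wcloud(f):
    p,d,E,k=load(f); v,u=np.mgrid[:d.shape[0],:d.shape[1]]; x=(u-k[2]);y=(v-k[3]); r=np.hypot(x,y)+1e-9; t=np.tan(r/k[0])
    P=np.stack([x/r*t*d,y/r*t*d,d],-1); return P@E[:3,:3].T+E[:3,3],d
P,d=wcloud('w1')
for u,v in((202,235),(200,238),(198,242),(194,248),(368,235),(372,238),(376,244),(380,250)): print(u,v,np.round(P[v,u],4))
for f in('s1',):
    p,Q=cloud(f)
    for v in range(130,166,2): print(v,np.round(Q[v,386],3),p[v,386])
E
```

```text
202 235 [0.5134 0.142  0.0922]
200 238 [0.4749 0.1709 0.21  ]
198 242 [0.474  0.1721 0.2193]
194 248 [0.4746 0.1719 0.2273]
368 235 [0.4692 0.2682 0.2101]
372 238 [0.4685 0.2686 0.2173]
376 244 [0.4691 0.2687 0.2257]
380 250 [0.4692 0.2684 0.2346]
130 [0.493 0.211 0.219] [82 82 81]
132 [0.491 0.214 0.212] [83 82 81]
134 [0.491 0.214 0.208] [83 82 82]
136 [0.49  0.216 0.202] [83 83 82]
138 [0.492 0.216 0.198] [82 82 82]
140 [nan nan nan] [80 81 80]
142 [0.489 0.22  0.185] [79 80 79]
144 [0.493 0.218 0.183] [74 75 74]
146 [0.49  0.221 0.176] [67 67 66]
148 [0.488 0.223 0.169] [62 61 62]
150 [0.492 0.221 0.166] [59 59 58]
152 [0.491 0.223 0.16 ] [59 60 59]
154 [0.49  0.225 0.154] [63 63 63]
156 [0.49  0.225 0.149] [69 72 72]
158 [0.271 0.388 0.002] [107 139 136]
160 [ 0.278  0.384 -0.001] [123 164 161]
162 [0.291 0.375 0.001] [110 147 144]
164 [0.306 0.365 0.004] [ 78 106 103]
```

Both cameras put the fingertips about 25 mm behind the reported TCP, where the text says 14 mm ahead. The offset is the same at three poses, so I'm trusting the images: tip z ≈ ee_z + 0.0255, and grasp point z ≈ ee_z + 0.045. I'll redo the grip 39 mm lower.

```bash
python3 -m handwheel '[[[0,0,0],0,-0.3],[[0,0,0],0,-0.3],[[0,0,0],0,-0.3],[[0,0,0],0,-0.3],[[0,0,0],0,-0.3]]' 25
python3 -m handwheel '[[[0,0,0],0,-0.3],[[10,0,0],0,-0.3],[[25,0,0],0,-0.3],[[39,0,0],0,-0.3],[[39,0,0],0,-0.3]]' 25
python3 -m handwheel '[[[0,0,0],0,1],[[0,0,0],0,1],[[0,0,0],0,1],[[0,0,0],0,1],[[0,0,0],0,1]]' 25
python3 -m handwheel '[[[0,0,0],0,1],[[0,0,0],0,1],[[0,0,0],0,1],[[0,0,0],0,1],[[0,0,0],0,1]]' 25
```

```text
time_s: 5.3
ee_pos: [0.475, 0.2223, 0.0858]
eef_rot: [-2.63, 1.566, -2.588]
force: [0.5, -0.4, 0.4]
grip_width: 0.0371
time_s: 5.8
ee_pos: [0.4737, 0.2218, 0.0445]
eef_rot: [-2.716, 1.563, -2.674]
force: [-0.2, 0.1, 0.0]
grip_width: 0.0611
time_s: 6.3
ee_pos: [0.4738, 0.2218, 0.0448]
eef_rot: [-2.704, 1.563, -2.662]
force: [0.8, 0.4, -0.3]
grip_width: 0.0244
time_s: 6.8
ee_pos: [0.4738, 0.22, 0.0446]
eef_rot: [-2.473, 1.561, -2.432]
force: [-0.2, -14.9, 1.0]
grip_width: 0.0177
```

Gripped at 17.7 mm. Now the arc.

```bash
python3 -m handwheel '[[[-8,0,1],0,1],[[-15,0,2],0,1],[[-23,0,4],0,1],[[-29,0,6],0,1],[[-35,0,8],0,1]]' 25
python3 - <<'E'
from h import *
go(.4745+.023,.222+.001,.0445+.0637,92.3)
E
```

```text
time_s: 7.3
ee_pos: [0.4817, 0.2201, 0.08]
eef_rot: [-2.477, 1.559, -2.436]
force: [-1.2, -5.3, -5.2]
grip_width: 0.0175
t 7.3 pos [0.4817 0.2201 0.08  ] F [-1.2 -5.3 -5.2] w 0.0175 heading 92.38 -> shift [-28.4, 2.0, 15.6] spin 0.001
```

```bash
python3 -m handwheel '[[[-15,0,6],0,1],[[-28,0,13],0,1],[[-42,0,22],0,1],[[-54,0,32],0,1],[[-65,0,43],0,1]]' 25
python3 -m handwheel '[[[-10,0,12],0,1],[[-19,0,25],0,1],[[-26,0,39],0,1],[[-32,0,54],0,1],[[-36,0,69],0,1]]' 25
python3 - <<'E'
from h import *
go(.631-.0373,.225,.075+.1526-.0465,92.3)
E
```

```text
time_s: 7.8
ee_pos: [0.5252, 0.2219, 0.1453]
eef_rot: [-2.468, 1.558, -2.426]
force: [0.2, -5.2, -6.3]
grip_width: 0.0178
time_s: 8.3
ee_pos: [0.5947, 0.2248, 0.1817]
eef_rot: [-2.48, 1.557, -2.438]
force: [-4.1, -5.1, 0.7]
grip_width: 0.0176
t 8.3 pos [0.5947 0.2248 0.1817] F [-4.1 -5.1  0.7] w 0.0176 heading 92.39 -> shift [0.6, 0.3, -0.9] spin 0.002
```

```bash
python3 -m handwheel '[[[-3,0,15],0,1],[[-4,0,31],0,1],[[-4,0,47],0,1],[[-2,0,62],0,1],[[-2,0,62],0,1]]' 25
python3 -m handwheel '[[[0,0,0],0,-0.3],[[0,0,0],0,-0.3],[[0,0,0],0,-0.3],[[0,0,0],0,-0.3],[[0,0,0],0,-0.3]]' 25
python3 -m handwheel '[[[-15,0,0],0,-0.3],[[-30,0,0],0,-0.3],[[-50,0,0],0,-0.3],[[-70,0,0],0,-0.3],[[-80,0,0],0,-0.3]]' 25
python3 -m handwheel '[[[0,0,-40],0,-0.3],[[0,0,-80],0,-0.3],[[0,0,-120],0,-0.3],[[0,0,-150],0,-0.3],[[0,0,-150],0,-0.3]]' 25
python3 - <<'E'
from h import *
grab('top','t3'); grab('wrist','w3'); go(.54,.22,.2,92.3)
cv2.imwrite('pics/c3.png',np.hstack([cv2.imread('pics/t3.png')[130:330,50:300],cv2.imread('pics/w3.png')[60:460,:]][:1]) if 0 else np.vstack([cv2.resize(cv2.imread('pics/t3.png')[150:290,60:340],(560,280)),cv2.imread('pics/w3.png')[100:410]]))
E
```

```text
time_s: 8.8
ee_pos: [0.6582, 0.2274, 0.1844]
eef_rot: [-2.404, 1.559, -2.363]
force: [1.6, -3.0, 5.2]
grip_width: 0.0175
time_s: 9.3
ee_pos: [0.6581, 0.2275, 0.1845]
eef_rot: [-2.415, 1.559, -2.373]
force: [0.0, -0.3, 0.2]
grip_width: 0.0544
time_s: 9.8
ee_pos: [0.659, 0.2282, 0.2664]
eef_rot: [-2.306, 1.561, -2.265]
force: [0.5, 0.1, 0.4]
grip_width: 0.0614
time_s: 10.3
ee_pos: [0.5066, 0.2222, 0.2682]
eef_rot: [-2.274, 1.562, -2.231]
force: [0.9, 0.5, 1.1]
grip_width: 0.0613
t 10.4 pos [0.5091 0.2221 0.2677] F [-0.1  0.1 -0.2] w 0.0613 heading 92.4 -> shift [67.6, -2.9, 31.2] spin 0.002
```

View pics/c3.png

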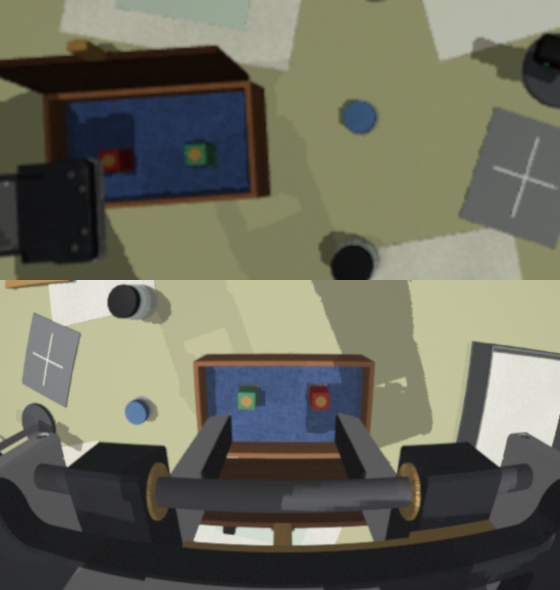

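The lid stands open in the top view. The green seal is on the right (−y), at top px about (157,226) and wrist px about (247,220). Red is in the other socket.

```bash
python3 - <<'E'
from h import *
for f,b in(('t3',(130,180,205,245)),('w3',(225,275,195,245))):
    p,d,E,k=load(f); hsv=cv2.cvtColor(p,cv2.COLOR_BGR2HSV).astype(int); m=np.zeros(p.shape[:2],bool); m[b[2]:b[3],b[0]:b[1]]=1
    m&=(((hsv[...,0]>40)&(hsv[...,0]<85)&(hsv[...,1]>60)&(hsv[...,2]>80)))
    m=cv2.morphologyEx(m.astype(np.uint8),cv2.MORPH_CLOSE,np.ones((9,9)))
    c=max(cv2.findContours(m,0,1)[0],key=cv2.contourArea); r=cv2.minAreaRect(c); print(f,r)
    for z in(.07,.065):
      if f[0]=='w': 
        print(np.round(wray(f,*r[0],z),4)); cs=[wray(f,*q,z)[:2] for q in cv2.boxPoints(r)]
      else:
        pr=lambda q:(lambda w:E[:3,3]+w*(z-E[2,3])/w[2])(E[:3,:3]@np.array([(q[0]-k[2])/k[0],(q[1]-k[3])/k[1],1]))
        print(np.round(pr(r[0]),4)); cs=[pr(q)[:2] for q in cv2.boxPoints(r)]
      print('  ',cv2.minAreaRect(np.float32(cs)))
    print('depth',np.median(d[m>0]))
go(.556,.177,.2,92.3)
# lid angle from top view of tongue
p,P=cloud('t3'); print('tongue', np.round(P[173,102],3),np.round(P[174,98],3))
E
```

```text
t3 ((157.0, 227.0), (8.0, 10.0), 90.0)
[0.5552 0.1748 0.07  ]
   ((0.5552066564559937, 0.174785315990448), (0.022448254749178886, 0.01779952086508274), 88.41539001464844)
[0.5553 0.1763 0.065 ]
   ((0.5553444027900696, 0.17628468573093414), (0.022575097158551216, 0.017900139093399048), 88.4154281616211)
depth 0.8825013
w3 ((246.5, 217.5), (17.0, 23.0), 0.0)
[0.552  0.1771 0.07  ]
   ((0.552146852016449, 0.17692407965660095), (0.031236058101058006, 0.02228696644306183), 1.17082679271698)
[0.5533 0.1765 0.065 ]
   ((0.5535123944282532, 0.17636245489120483), (0.03162440285086632, 0.022564005106687546), 1.170833945274353)
depth 0.41601515
t 10.4 pos [0.5091 0.2221 0.2677] F [-0.1  0.1 -0.2] w 0.0613 heading 92.4 -> shift [67.8, -46.6, 45.4] spin 0.002
tongue [0.65  0.219 0.246] [0.648 0.227 0.245]
```

```bash
python3 -m handwheel '[[[20,-16,15],0,-0.3],[[50,-32,30],0,-0.3],[[90,-47,45],0,-0.3],[[130,-47,45],0,-0.3],[[150,-47,45],0,-0.3]]' 20
python3 -m handwheel '[[[0,0,0],0,-0.3],[[0,0,0],0,-0.3],[[0,0,0],0,-0.3],[[0,0,0],0,-0.3],[[0,0,0],0,-0.3]]' 20
python3 - <<'E'
from h import *
grab('wrist','w4'); go(.5555,.1765,.0165,92.3)
E
```

```text
time_s: 10.9
ee_pos: [0.5548, 0.1748, 0.1132]
eef_rot: [-2.505, 1.557, -2.464]
force: [0.7, 0.6, -0.1]
grip_width: 0.0611
time_s: 11.4
ee_pos: [0.5552, 0.1749, 0.1142]
eef_rot: [-2.45, 1.559, -2.409]
force: [-0.2, 0.0, -0.3]
grip_width: 0.0611
t 11.45 pos [0.5551 0.1749 0.114 ] F [-0.   0.3 -0.9] w 0.061 heading 92.32 -> shift [97.5, 2.3, 1.4] spin 0.0
```

View pics/w4.png

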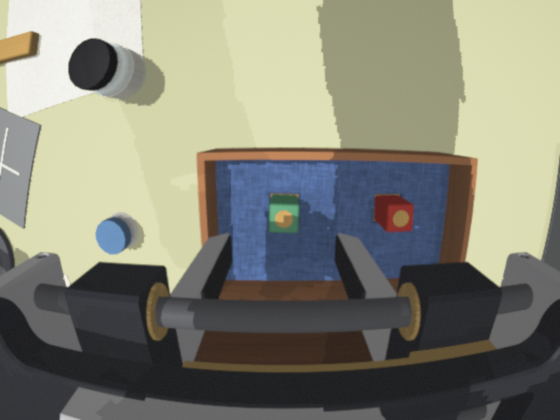

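Green seal at column 284, centred between the fingers (inner edges at 232 and 337). Descending and gripping.

```bash
python3 -m handwheel '[[[25,2,1],0,-0.3],[[50,2,1],0,-0.3],[[75,2,1],0,-0.3],[[96,2,1],0,-0.3],[[96,2,1],0,-0.3]]' 20
python3 -m handwheel '[[[0,0,0],0,1],[[0,0,0],0,1],[[0,0,0],0,1],[[0,0,0],0,1],[[0,0,0],0,1]]' 20
python3 -m handwheel '[[[0,0,0],0,1],[[0,0,0],0,1],[[0,0,0],0,1],[[0,0,0],0,1],[[0,0,0],0,1]]' 20
python3 - <<'E'
from h import *
go(.5555,.1765,.0165,92.3)
E
```

```text
time_s: 11.95
ee_pos: [0.5537, 0.1759, 0.0158]
eef_rot: [-2.576, 1.555, -2.535]
force: [0.1, -0.9, 0.1]
grip_width: 0.0614
time_s: 12.45
ee_pos: [0.554, 0.1759, 0.0163]
eef_rot: [-2.556, 1.555, -2.515]
force: [0.1, -1.0, 0.3]
grip_width: 0.0244
time_s: 12.95
ee_pos: [0.554, 0.1759, 0.0163]
eef_rot: [-2.559, 1.555, -2.519]
force: [-0.2, 0.7, -0.6]
grip_width: 0.0236
t 12.95 pos [0.554  0.1759 0.0163] F [-0.2  0.7 -0.6] w 0.0236 heading 92.32 -> shift [-0.2, 0.5, 1.6] spin 0.0
```

```bash
python3 -m handwheel '[[[-10,0,0],0,1],[[-25,0,0],0,1],[[-45,0,0],0,1],[[-70,0,0],0,1],[[-95,0,0],0,1]]' 25
python3 -m handwheel '[[[-20,0,0],0,1],[[-40,0,0],0,1],[[-50,0,0],0,1],[[-55,0,0],0,1],[[-55,0,0],0,1]]' 25
python3 - <<'E'
from h import *
go(.5187,-.199,.166,70.6)
E
```

```text
time_s: 13.45
ee_pos: [0.5553, 0.1768, 0.1136]
eef_rot: [-2.531, 1.556, -2.491]
force: [-0.0, -0.6, -0.7]
grip_width: 0.0238
time_s: 13.95
ee_pos: [0.5559, 0.1773, 0.169]
eef_rot: [-2.519, 1.557, -2.478]
force: [0.7, -0.4, -0.7]
grip_width: 0.0237
t 13.95 pos [0.5559 0.1773 0.169 ] F [ 0.7 -0.4 -0.7] w 0.0237 heading 92.32 -> shift [6.7, -374.4, -52.4] spin 0.379
```

```bash
python3 -m handwheel '[[[0,-15,-2],0,1],[[0,-45,-7],0.04,1],[[0,-80,-12],0.08,1],[[0,-115,-17],0.13,1],[[0,-150,-22],0.18,1]]' 25
python3 - <<'E'
from h import *
go(.5187,-.199,.166,70.6)
E
```

```text
time_s: 14.45
ee_pos: [0.5391, 0.0243, 0.1696]
eef_rot: [-2.386, 1.555, -2.528]
force: [0.7, 0.6, -1.0]
grip_width: 0.0239
t 14.45 pos [0.5391 0.0243 0.1696] F [ 0.7  0.6 -1. ] w 0.0239 heading 81.89 -> shift [5.9, -223.9, 11.4] spin 0.197
```

```bash
python3 -m handwheel '[[[0,-40,2],0.05,1],[[0,-75,4],0.09,1],[[0,-110,6],0.13,1],[[0,-140,7],0.16,1],[[0,-155,8],0.19,1]]' 25
python3 - <<'E'
from h import *
go(.5187,-.199,.1403,70.6)
E
```

```text
time_s: 14.95
ee_pos: [0.5239, -0.1329, 0.1704]
eef_rot: [-2.252, 1.554, -2.587]
force: [-0.4, 0.2, -1.1]
grip_width: 0.0237
t 14.95 pos [ 0.5239 -0.1329  0.1704] F [-0.4  0.2 -1.1] w 0.0237 heading 70.8 -> shift [30.8, -63.8, 17.1] spin 0.003
```

```bash
python3 -m handwheel '[[[5,-18,5],0,1],[[14,-38,10],0,1],[[22,-55,15],0,1],[[30,-64,17],0,1],[[30,-64,17],0.003,1]]' 25
python3 -m handwheel '[[[0,0,0],0,1],[[0,0,0],0,1],[[0,0,0],0,1],[[0,0,0],0,1],[[0,0,0],0,1]]' 25
python3 - <<'E'
from h import *
grab('top','t5'); grab('scene','s5'); grab('wrist','w5'); go(.5187,-.199,.1403,70.6)
print(np.round(R.from_euler('xyz',get_obs()['eef_rot']).as_matrix(),3))
s=cv2.imread('pics/s5.png')[120:320,120:330]; t=cv2.imread('pics/t5.png')[130:300,60:400]
cv2.imwrite('pics/c5.png',np.vstack([cv2.resize(np.hstack([cv2.resize(s,(357,340)),cv2.resize(cv2.imread('pics/w5.png')[120:380,130:430],(392,340))]),(749,340)),cv2.resize(t,(749,260))]))
E
```

```text
time_s: 15.45
ee_pos: [0.5176, -0.1995, 0.1395]
eef_rot: [-2.364, 1.553, -2.704]
force: [0.4, 0.5, -1.5]
grip_width: 0.0237
time_s: 15.95
ee_pos: [0.5178, -0.1993, 0.1397]
eef_rot: [-2.351, 1.553, -2.69]
force: [0.4, 0.4, -0.4]
grip_width: 0.0238
t 16.1 pos [ 0.5177 -0.1995  0.1396] F [-0.2 -0.5 -1.7] w 0.024 heading 70.55 -> shift [-0.7, 0.8, 0.8] spin -0.001
[[-0.016  0.333  0.943]
 [-0.008  0.943 -0.333]
 [-1.    -0.013 -0.013]]
```

View pics/c5.png

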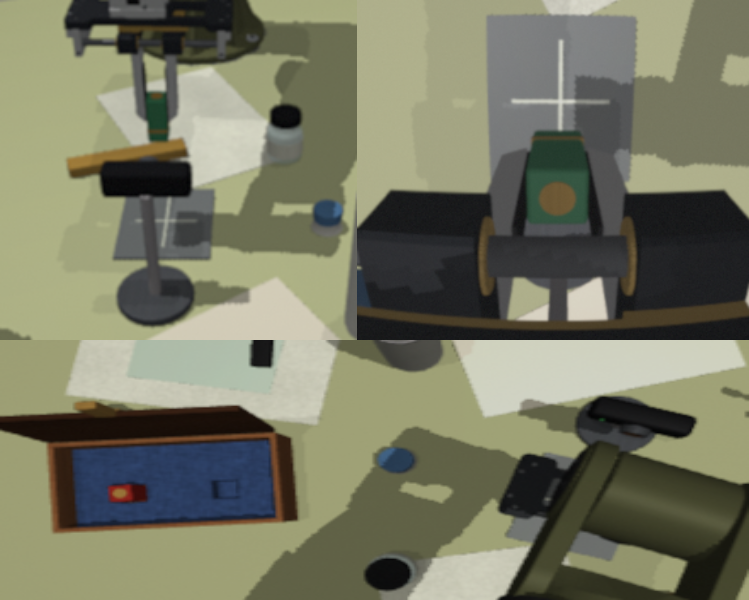

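Scene crop: the green seal is upright between the fingers, at full-image px about (212,185) behind the webcam head. In the case, the red seal is still in its socket and the green socket is empty. I'll measure the held pose.

```bash
python3 - <<'E'
from h import *
a=np.radians(-19.4); X=np.array([np.cos(a),np.sin(a),0]); Y=np.array([-np.sin(a),np.cos(a),0]); S=np.array([.5187,-.199,.165])
p,P=cloud('s5'); hsv=cv2.cvtColor(p,cv2.COLOR_BGR2HSV).astype(int)
m=np.zeros(p.shape[:2],bool); m[165:212,195:230]=1; g=(hsv[...,0]>45)&(hsv[...,0]<90)&(hsv[...,1]>80)&m&~np.isnan(P[...,0])
vs,us=np.nonzero(g); print('px',us.min(),us.max(),vs.min(),vs.max(),g.sum())
q=P[g]-S; L=np.c_[q@X,q@Y,q[:,2]]*1000
print('scene local pct',np.round(np.percentile(L,[2,10,50,90,98],axis=0),1).tolist())
f=(L[:,2]<18)&(L[:,2]>-25); A=np.c_[L[f][:,1:],np.ones(f.sum())]; print('face x = ay+bz+c',np.round(np.linalg.lstsq(A,L[f][:,0],rcond=None)[0],3))
for v in range(168,212,3):
    u=us[vs==v]; 
    if len(u): print(v,u.min(),u.max(),np.round((P[v,int(u.mean())]-S)@np.c_[X,Y,[0,0,1]]*1000,1))
# wrist: seal top face
p,d,E,k=load('w5'); hsv=cv2.cvtColor(p,cv2.COLOR_BGR2HSV).astype(int); g=(hsv[...,0]>45)&(hsv[...,0]<90)&(hsv[...,1]>70)&(d>0)
g[:200]=0;g[300:]=0;g[:,:240]=0;g[:,330:]=0
v,u=np.nonzero(g); x=u-k[2];y=v-k[3];r=np.hypot(x,y);t=np.tan(r/k[0])*d[g]; W=np.c_[x/r*t,y/r*t,d[g]]@E[:3,:3].T+E[:3,3]-S
L=np.c_[W@X,W@Y,W[:,2]]*1000; print('wrist n',g.sum(),np.round(np.percentile(L,[2,10,50,90,98],axis=0),1).tolist())
T=L[L[:,2]>np.percentile(L[:,2],98)-6]; print('top face',np.round(T.min(0),1),np.round(T.max(0),1),T.mean(0),cv2.minAreaRect(T[:,:2].astype(np.float32)))
E
```

```text
px 206 217 175 202 258
scene local pct [[1.5, -11.1, -25.3], [9.7, -9.2, -19.5], [11.9, -0.2, 11.1], [14.0, 8.8, 29.0], [15.1, 10.9, 31.0]]
face x = ay+bz+c [-2.5000e-02 -1.2000e-02  1.2374e+01]
177 206 217 [10.1 -0.5 32. ]
180 206 217 [12.4 -0.7 26.6]
183 206 217 [14.2 -0.9 20.8]
186 206 217 [12.1 -1.6 12.6]
189 207 217 [11.5 -0.2  5.2]
192 208 217 [11.  -0.7 -2.2]
195 208 217 [14.5 -0.7 -7.1]
201 208 217 [ 11.7  -2.1 -23.4]
wrist n 2324 [[-11.5, -10.2, -18.8], [-11.3, -8.5, 2.0], [-8.7, 1.3, 28.7], [8.8, 11.3, 30.2], [11.2, 13.1, 30.9]]
top face [-11.8 -10.6  24.9] [12.4 13.6 33.7] [-1.43637352  1.46793537 29.24958   ] ((0.3212881088256836, 1.514449119567871), (24.158798217773438, 24.19025993347168), 89.99260711669922)
```

```bash
python3 - <<'E'
from h import *
o=get_obs(); print(o['time_s'],np.abs(o['joint_vel']).max(),o['grip_width'],o['ee_pos'])
p0,P0=cloud('top0');p1,P1=cloud('t5')
for n,(u,v) in dict(paste=(240,208),ink=(236,282),thermos=(241,105)).items(): print(n,np.round(P0[v,u],3),np.round(P1[v,u],3))
print(hand_in())
E
```

```text
16.1 0.0015739879497216095 0.024023668759349314 [ 0.51766615 -0.19948156  0.13960033]
paste [nan nan nan] [ 0.595 -0.007  0.028]
ink [0.429 0.001 0.076] [0.429 0.001 0.078]
thermos [ 0.777 -0.03   0.216] [ 0.776 -0.03   0.217]
the job is handed in; nothing more can be done
None
```

I opened the cover to about 1.7 rad and left it standing there. I then drew the green seal out of its socket and handed in at 16.1 s with it held still in front of the webcam.

**Last checks:**
- **Seal position:** its lens-side face is 12.4 mm in front of the show point, where 12 mm is ideal. The middle is level to about 1–2 mm. Sideways, the scene view says about 0 mm off and the wrist view about 1.5 mm.
- **Seal attitude:** it is upright to about 1° and square to the lens to about 1.5°. The grip is steady at 24 mm.
- **Surroundings:** the red seal is still in its socket. The ink jar and thermos read the same as before. I have no depth comparison for the paste jar, because its first reading was missing. The paperweight, brush pot and ink stick were not measured again, and I saw no contact with them or the webcam.

**What disagreed or failed:** the fingertips were about 25 mm behind the reported TCP in both the scene and wrist images, while the text says 14 mm ahead. My first two closes on the tongue were therefore too high and gripped nothing. I then worked from the camera measurement, and both grasps after that held.

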